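Set out sleeves on their driving blocks

ROBOT

A 7-joint arm with a two-finger parallel gripper is mounted at the origin on the work surface. World frame = base frame: x ahead of the robot, y to its left, z up, the work surface at z = 0. Lengths are in m, angles in rad, forces in N, time in s.
With the tool pointing down it reaches from about 0.4 to 0.875 m from the base axis. Payload 6.5 kg.
Tool frame: the origin (TCP) lies at the very end of the fingers, on their centre line; the grasp point (between the pads) lies 19 mm behind it; z points along the fingers, y is the line along which they close (so a half turn about z gives the same grasp; the last joint's range is limited). The gripper opens to 85 mm and grips with 20 to 120 N. Pads are 22 mm wide; open, the fingers measure 114 mm over their backs; the gripper's body (76 mm by 85 mm) begins 54 mm behind the grasp point. The pads swing forward as they close: fully open they stand 13 mm farther back than shut.
Start: joints at [-1.19, 0.536, -0.004, 1.538, 0.003, 1.067, -0.071], TCP at [0.281, 0.586, 0.231] pointing down, gripper open.
Joint ranges: [-2.7, 2.7], [-0.37, 2.16], [-1.27, 1.26], [0.24, 2.4], [-1.31, 4.45], [0.19, 1.91], [-2.76, 2.76]. Speed limits (rad/s): [2.39, 2.39, 3.14, 3.14, 3.14, 3.14, 3.14].

INTERFACE

Orientations are given as a rotation vector (axis times angle).
In Python, from station import manip, camera, order gives the robot as it stands. The module is installed in compiled form; this text tells all that it offers.
- The arm moves only by the tool arm_command, never from a script. Its argument "rows" is a list of rows, each a list of 3 entries, a list of its own where there are three numbers: the closure in counts, from 0 (fully open) to 255 (shut), then the shift along the tool's x, y, z normalised to -1 to 1, where 1 is 0.025 m, then the turn about the tool's z normalised to -1 to 1, where 1 is 0.15 rad. In form: [[grip, [dx, dy, dz], roll], ...]. A call has 1 to 10 rows; each row shifts and turns the commanded pose from where the row before left it, along the tool's axes as they then stand; what a row does not reach is not made up. A row lasts 1/8 s, in which the tool goes at most 62.5 mm and 10.7 degrees, less where a joint would pass 70% of its speed; a pose out of reach is approached as far as the arm can. A call with a number of a shift or a turn outside -1 to 1 is refused whole. A call with a gripper value outside its range is refused whole. The fingers move at their own pace and stop on an object; "force" is the grip in N (left out, the last holds). Time passes only in rows, so rows that do not move let the fingers close. It gives the time, the measured TCP pose, the force, the opening and the grip force at its end, in the units of the state.
- manip.read_state(): the state, without advancing time (a new reading comes with each control period).
- camera(name): name is "scene" or "side" or "wrist"; returns a dict with "color" (400x640x3 uint8, blue, green, red), "fx", "fy", "cx", "cy" (pixels), "camera_from_world" (4x4, takes a point from world to camera coordinates). Camera axes: x right, y up, looking along -z (the intrinsics and any distortion apply to the point x, -y, -z); pixel columns grow to the right and rows downward; lengths in m; the calibration is good to about 2 mm. A picture is of the moment at which its call begins. There is no depth.
- order.finish_job(): hands the job in; it is judged then, once.
The state is a dict: "time": time; "joint_positions": joint angles; "dq": joint speeds; "tau": joint torques, N m; "tool_pos": TCP position; "orientation": TCP orientation; "wrist_force": force on the tool from outside, world axes, zero at the start; "wrist_torque": the same for the moment, N m; "gripper_width": opening from 0.0 (shut) to 1.0 (fully open); "gripper_force": force on a finger pad.
Only numpy, scipy, OpenCV 4.12 (cv2) and the standard library are available. Lean on these libraries where they do the work, as an engineer would, in place of code of your own. Each camera call takes 0.05 s, during which the arm holds its last target. There are 200 camera calls.

TASK

Get the bench ready for driving in the plugs: pick the four open-ended metal sleeves out of the parts standing on the bench top (not those in the tubs) and stand each one upright in the middle of the white nylon driving block of its own size, the smallest sleeve on the smallest block and so on up to the largest on the largest. Set each sleeve down without dropping it, and leave the two solid steel plugs standing where they are, and the blocks flat on the bench.

Things in the scene. Friction and masses are not known exactly. Their poses are not given: they have to be found in the camera images.
- sleeve_28: the smallest sleeve: an open-ended grooved grey metal tube standing upright on the bench, outer diameter 28 mm, bore 18 mm right through, height 40 mm; loose, light; origin at the centre of its underside, z up along its axis
- sleeve_38: the second smallest sleeve: an open-ended grooved grey metal tube standing upright on the bench, outer diameter 38 mm, bore 26 mm right through, height 46 mm; loose, light; origin at the centre of its underside, z up along its axis
- sleeve_48: the second largest sleeve: an open-ended grooved grey metal tube standing upright on the bench, outer diameter 48 mm, bore 34 mm right through, height 52 mm; loose, light; origin at the centre of its underside, z up along its axis
- sleeve_58: the largest sleeve: an open-ended grooved grey metal tube standing upright on the bench, outer diameter 58 mm, bore 42 mm right through, height 58 mm; loose, light; origin at the centre of its underside, z up along its axis
- block_50: the smallest driving block: a flat round white nylon disc lying on the bench, diameter 50 mm, height 32 mm, with a 12 mm clearance hole in the middle of its flat top; loose; origin at the centre of its underside, z up. The smallest sleeve (28 mm) stands on this block, over its hole
- block_62: the second smallest driving block: a flat round white nylon disc lying on the bench, diameter 62 mm, height 32 mm, with a 20 mm clearance hole in the middle of its flat top; loose; origin at the centre of its underside, z up. The second smallest sleeve (38 mm) stands on this block, over its hole
- block_76: the second largest driving block: a flat round white nylon disc lying on the bench, diameter 76 mm, height 32 mm, with a 28 mm clearance hole in the middle of its flat top; loose; origin at the centre of its underside, z up. The second largest sleeve (48 mm) stands on this block, over its hole
- block_90: the largest driving block: a flat round white nylon disc lying on the bench, diameter 90 mm, height 32 mm, with a 36 mm clearance hole in the middle of its flat top; loose; origin at the centre of its underside, z up. The largest sleeve (58 mm) stands on this block, over its hole
- plug_small: a solid dark steel plug (no bore), not to be moved: body 36 mm diameter and 24 mm high, with a 14 mm nose on top up to 42 mm; standing loose among the sleeves; origin at the centre of its underside, z up
- plug_large: a solid dark steel plug (no bore), not to be moved: body 48 mm diameter and 28 mm high, with a 20 mm nose on top up to 52 mm; standing loose among the sleeves; origin at the centre of its underside, z up
There are look-alikes about, which are no part of the job. What is shaped like the block_62 but green is not meant.

How it is judged:
By the outcome, as a careful person would: the job done as asked, in the order asked, and still so for the second after the job is handed in, with the robot touching nothing.
It also fails if it takes over 109 s, if anything falls off the work surface, if the arm or the gripper's body presses on something with over 40 N, if the wrist force passes 120 N, or if a joint passes its speed limit or range.

## Working session

There is one attempt and no reset: what is moved stays moved. The work goes in short steps, Python scripts to look and compute and a tool call to move; the robot and the scene stay as the last step left them, time stands still between calls to the robot, and variables do not carry over. Pictures are saved under pics/ and viewed, at most 14 in all, crops included, and the job is handed in when it is done.

Besides the shell and the picture viewer there is one more tool, called after "Call:" as name([rows], argument=value, ...), one row to a line, values as JSON. arm_command: Moves the arm, as the interface text tells. Scaled input: -1 to 1 covers 0.025 m each way for a shift and 0.15 rad each way for a turn. Its arguments: {"type":"object","properties":{"rows":{"type":"array"},"force":{"type":"number"}},"required":["rows"]}

```bash
mkdir -p pics; ls; python3 - <<'E'
from station import manip,camera
import cv2,numpy as np
s=manip.read_state();print(s)
for n in("scene","side","wrist"):
    c=camera(n);cv2.imwrite(f"pics/{n}0.png",c["color"]);print(n,c["fx"],c["fy"],c["cx"],c["cy"],c["camera_from_world"].round(4).tolist(),[k for k in c])
E
```

```text
pics
{'time': 0.0, 'joint_positions': array([-1.19021837,  0.5371653 , -0.00443356,  1.5388858 ,  0.00260739,
        1.06725795, -0.07119281]), 'dq': array([ 0.00227862, -0.00094795,  0.00028757,  0.00154265, -0.00124172,
        0.00067857,  0.00216534]), 'tau': array([ 9.73388069e-05, -5.83415973e+01,  1.04879882e+00, -2.59114051e+01,
        1.23474305e-02,  9.31374467e-03, -9.82920795e-06]), 'tool_pos': array([0.28059085, 0.58562392, 0.23040874]), 'orientation': array([-6.95799908e-01, -3.06331702e+00,  2.65891579e-03]), 'wrist_force': array([0.02235526, 0.30143732, 0.37910548]), 'wrist_torque': array([ 0.00100982,  0.05799756, -0.03851076]), 'gripper_force': 0.0, 'gripper_width': 1.0003528918324192}
scene 441.62073802022496 441.62073802022496 320.41699302206143 199.7177360224393 [[-0.6725, 0.7401, -0.0014, 0.3542], [-0.6142, -0.557, 0.559, 0.3259], [0.413, 0.3767, 0.8292, -1.2752], [0.0, 0.0, 0.0, 1.0]] ['color', 'fx', 'fy', 'cx', 'cy', 'camera_from_world']
side 375.81019338320976 375.81019338320976 322.5103562871575 197.0321299364797 [[0.6862, -0.7274, -0.007, -0.382], [0.4249, 0.3931, 0.8154, -0.2595], [-0.5904, -0.5626, 0.5788, -0.5397], [0.0, 0.0, 0.0, 1.0]] ['color', 'fx', 'fy', 'cx', 'cy', 'camera_from_world']
wrist 292.34711129180266 292.34711129180266 320.25283093658794 199.57403179434462 [[0.4314, 0.9022, -0.0018, -0.6486], [-0.8672, 0.4142, -0.2764, 0.0366], [-0.2486, 0.1208, 0.961, -0.3789], [0.0, 0.0, 0.0, 1.0]] ['color', 'fx', 'fy', 'cx', 'cy', 'camera_from_world']
```

View pics/scene0.png

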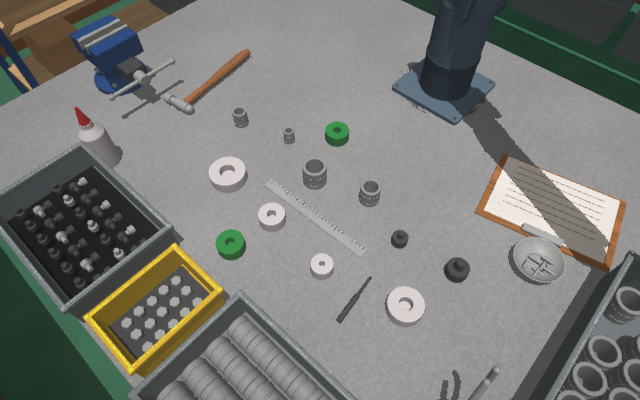

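View pics/side0.png

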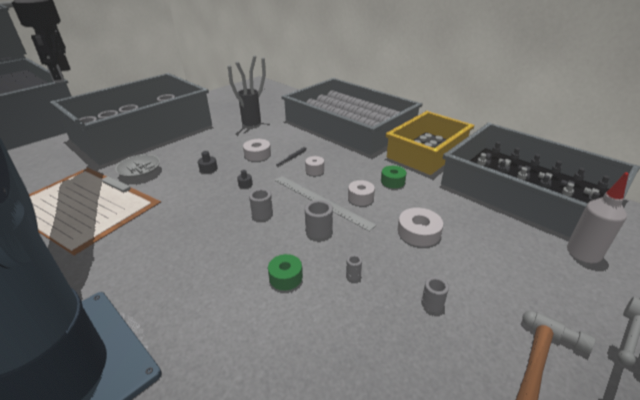

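Scene view: sleeve candidates are at (240,117), (289,135), (314,173) and (370,193). The plugs are at (400,239) and (457,268). White blocks are at (227,174), (272,216), (322,265) and (405,305), and the green look-alikes at (337,133) and (231,244). The tub contents at the edges don't count. Next I measure the blocks by mask and take one close crop of the sleeves.

```bash
cat > h.py <<'E'
import numpy as np,cv2
from scipy.optimize import least_squares
def cast(c,px,z):
    px=np.atleast_2d(px).astype(float);T=c["camera_from_world"];R=T[:3,:3];o=-R.T@T[:3,3]
    d=np.c_[(px[:,0]-c["cx"])/c["fx"],-(px[:,1]-c["cy"])/c["fy"],-np.ones(len(px))]@R
    return (o+d*((z-o[2])/d[:,2])[:,None])[:,:2],o
def topfit(c,cnt,h):
    """centre, radius of top disc: far half of the silhouette cast on z=h"""
    P,o=cast(c,cnt.reshape(-1,2)+0.0,h);m=P.mean(0);u=m-o[:2];u/=np.linalg.norm(u)
    c0=m
    for _ in range(4):
        Q=P[(P-c0)@u>0.002]
        r=least_squares(lambda p:np.hypot(*(Q-p[:2]).T)-p[2],[*c0,.03],loss="soft_l1",f_scale=.001).x;c0=r[:2]
    return r
def blobs(m,amin):
    return [k for k in cv2.findContours(m.astype(np.uint8),cv2.RETR_EXTERNAL,cv2.CHAIN_APPROX_NONE)[0] if cv2.contourArea(k)>amin]
E
python3 - <<'E'
from h import *
from station import camera
for n in("scene","side"):
    c=camera(n);im=c["color"];hsv=cv2.cvtColor(im,cv2.COLOR_BGR2HSV)
    v=hsv[...,2];s=hsv[...,1]
    print(n,"bench",im[150,430] , "w",im[174,213] if n=="scene" else im[228,405])
    t=(v>175) if n=="scene" else (v>150)
    for k in blobs(t,100):
        x,y=k.reshape(-1,2).mean(0)
        if cv2.contourArea(k)<4000:
            r=topfit(c,k,.032);print(int(x),int(y),cv2.contourArea(k),r.round(4))
    if n=="scene":
        cv2.imwrite("pics/cropA.png",cv2.resize(im[95:285,215:480],None,fx=3,fy=3,interpolation=cv2.INTER_CUBIC))
    # dark things
    for k in blobs((v<105)&(s<70),60):
        if cv2.contourArea(k)<3000:
            x,y,w,h=cv2.boundingRect(k);print(" dark",x,y,w,h)
E
```

```text
scene bench [153 154 155] w [210 209 218]
405 303 1012.0 [0.6142 0.3089 0.0361]
321 263 360.0 [0.6615 0.1253 0.0231]
541 253 110.0 [0.3296 0.4513 0.0163]
337 234 298.5 [1.3771 0.1515 0.7946]
270 213 453.5 [ 0.6468 -0.0417  0.0296]
279 190 152.0 [ 0.5934 -0.0953  0.0136]
524 214 1985.0 [ 827.204  -294.8563  878.0675]
585 200 1796.5 [0.146 0.474 0.07 ]
226 170 803.5 [ 0.6328 -0.2103  0.0428]
88 134 177.0 [ 0.7983 -0.5565  0.0244]
45 14 277.0 [ 0.6226 -0.7048  0.4278]
 dark 614 392 22 8
 dark 439 380 9 20
 dark 451 370 10 30
 dark 628 364 12 23
 dark 593 339 25 24
 dark 222 336 66 64
 dark 554 334 86 66
 dark 244 315 65 65
 dark 620 290 20 21
 dark 336 277 36 47
 dark 443 257 27 26
 dark 508 245 42 41
 dark 391 230 18 19
 dark 62 226 122 97
 dark 358 189 22 18
 dark 364 181 14 11
 dark 303 170 24 19
 dark 306 160 17 13
 dark 284 133 11 11
 dark 103 129 20 35
 dark 233 112 16 16
 dark 111 71 73 48
 dark 113 56 39 28
 dark 191 55 59 51
 dark 77 21 60 34
 dark 613 10 27 54
 dark 149 0 48 15
side bench [ 46  98 117] w [147 147 152]
420 220 909.5 [ 0.6315 -0.2081  0.0441]
353 216 178.0 [-127.1951    5.3265  127.8538]
115 208 1483.5 [0.2365 0.4105 0.0092]
46 206 886.5 [0.1355 0.4658 0.0367]
361 186 285.5 [ 0.6439 -0.0419  0.0306]
300 188 170.0 [0.4982 0.0981 0.0495]
314 160 127.5 [0.6577 0.1249 0.0255]
255 144 249.5 [0.6136 0.3113 0.0366]
430 129 1856.0 [ 1.0785 -0.002   0.0907]
309 75 150.0 [-50.534  -45.827   69.6124]
 dark 122 367 40 33
 dark 551 333 41 27
 dark 521 315 18 36
 dark 598 297 42 103
 dark 421 286 26 30
 dark 429 280 16 11
 dark 269 271 34 22
 dark 346 262 16 21
 dark 398 223 43 25
 dark 305 212 28 30
 dark 309 202 20 12
 dark 250 196 23 26
 dark 348 191 26 16
 dark 252 190 16 9
 dark 237 170 16 19
 dark 118 166 44 19
 dark 198 151 20 23
 dark 244 148 27 14
 dark 276 147 30 20
 dark 415 135 30 12
 dark 228 57 37 79
```

View pics/cropA.png

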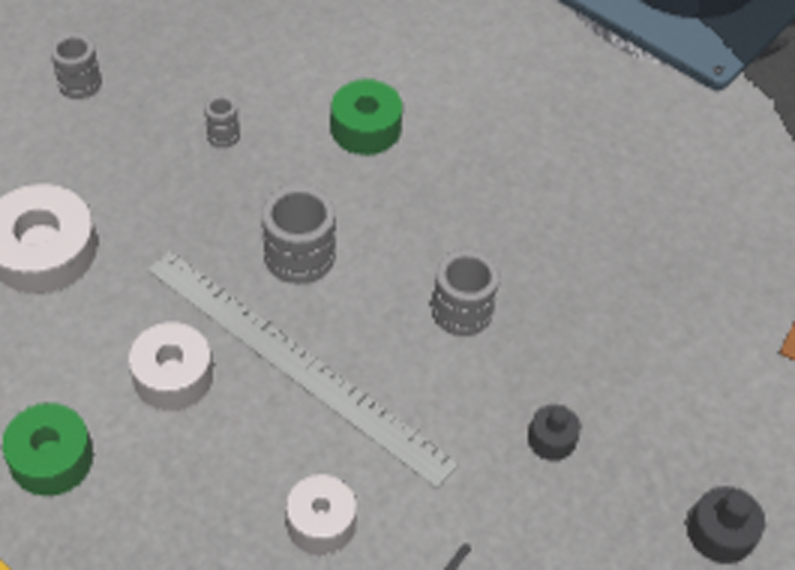

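The crop confirms four open-bored sleeves (crop rims at (73,50), (221,107), (299,216) and (467,278)) and two nosed solid plugs. The fitted radii of the white blocks match 90, 62, 50 and 76 mm in both views.

```bash
cat >> h.py <<'E'
B={90:(.632,-.209),62:(.6455,-.042),50:(.660,.125),76:(.614,.310)}
def go(x,y,z=None):
    from station import manip
    from scipy.spatial.transform import Rotation as Ro
    s=manip.read_state();R=Ro.from_rotvec(s["orientation"]).as_matrix();p=s["tool_pos"]
    d=np.array([x,y,p[2] if z is None else z])-p
    print("t",round(s["time"],2),"p",p.round(4),"rows xyz",(R.T@d/.025).round(2),"yaw of x",np.degrees(np.arctan2(R[1,0],R[0,0])).round(2))
E
python3 - <<'E'
from h import *
from station import camera
a=camera("scene");b=camera("side")
for n,h,p,q in((28,.040,(288.7,130.7),None),(38,.046,(239.3,111.7),(436.5,285)),(48,.052,(370.7,187.7),(260,194)),(58,.058,(314.8,167),(318.8,208))):
    print(n,cast(a,p,h)[0].round(4),None if q is None else cast(b,q,h)[0].round(4))
print("plugs",cast(a,(400,234),.024)[0].round(3),cast(a,(457,263),.028)[0].round(3),"green",cast(a,(337,130),.03)[0].round(3))
go(.6,.1)
E
```

```text
28 [[ 0.446  -0.1826]] None
38 [[ 0.4888 -0.3214]] [[ 0.4843 -0.3256]]
48 [[0.4528 0.0885]] [[0.448  0.0849]]
58 [[ 0.498  -0.0439]] [[ 0.493  -0.0502]]
plugs [[0.49  0.205]] [[0.468 0.336]] green [[ 0.354 -0.099]]
t 0.35 p [0.2808 0.5861 0.2311] rows xyz [-1.992e+01 -1.202e+01  1.000e-02] yaw of x 154.4
```

Call:
arm_command([
  [0,[-1,-1,0],-1],
  [0,[-1,-1,0],-1],
  [0,[-1,-1,0],-0.98],
  [0,[-1,-1,0],0],
  [0,[-1,-1,0],0],
  [0,[-1,-1,0],0],
  [0,[-0.4,-1,0],0],
  [0,[-0.3,-1,0],0],
  [0,[0,-1,0.5],0],
  [0,[0,-1,0.5],0],
], force=30)

```text
time: 1.6
tool_pos: [0.423, 0.3174, 0.2062]
orientation: [-0.0, 3.141, 0.001]
wrist_force: [0.8, -0.3, 0.3]
gripper_width: 0.995
gripper_force: 0.0
```

Call:
arm_command([
  [0,[0,-1,0],0],
  [0,[0,-1,0],0],
  [0,[0,-1,0],0],
  [0,[0,-1,0],0],
  [0,[0,-1,0],0],
  [0,[0,-1,0],0],
  [0,[0,-1,0],0],
  [0,[0,-1,0],0],
  [0,[0,-1,0],0],
  [0,[0,-1,0],0],
])

```text
time: 2.85
tool_pos: [0.4229, 0.0675, 0.2065]
orientation: [-0.0, 3.141, 0.0]
wrist_force: [0.2, -0.1, 0.2]
gripper_width: 1.001
gripper_force: 0.0
```

```bash
python3 -c "
from h import *
go(.445,-.183)"
```

```text
t 2.85 p [0.4229 0.0675 0.2065] rows xyz [ -0.88 -10.02  -0.  ] yaw of x -179.98
```

Call:
arm_command([
  [0,[-0.1,-1,0],0],
  [0,[-0.1,-1,0],0],
  [0,[-0.1,-1,0],0],
  [0,[-0.1,-1,0],0],
  [0,[-0.1,-1,0],0],
  [0,[-0.1,-1,0.3],0],
  [0,[-0.1,-1,0.5],0],
  [0,[-0.1,-1,0.5],0],
  [0,[0,-1,0.5],0],
  [0,[0,-1,0.5],0],
])

```text
time: 4.1
tool_pos: [0.4431, -0.1825, 0.1486]
orientation: [-0.001, 3.141, -0.0]
wrist_force: [0.7, 0.1, -0.1]
gripper_width: 0.997
gripper_force: 0.0
```

```bash
python3 -c "
from h import *
from station import camera
c=camera('wrist');cv2.imwrite('pics/w1.png',c['color'])
import pickle;pickle.dump(c,open('w1.pkl','wb'))"
```

```text
(no output)
```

View pics/w1.png

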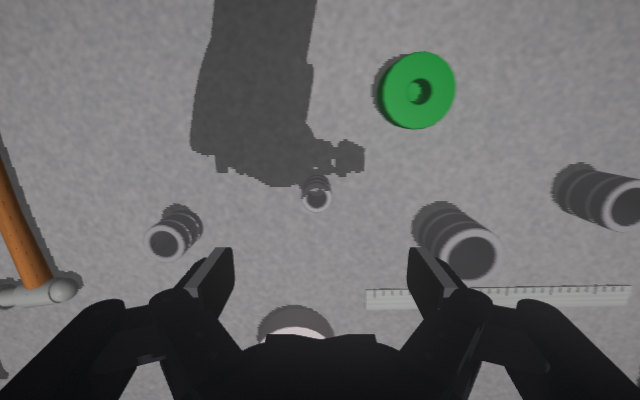

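Wrist view: the 28 sleeve's rim is at (316,198), 38 at (166,242), 58 at (470,253), 48 at (632,205). The green look-alike is at (418,90).

```bash
cat >> h.py <<'E'
def rim(c,px,h,r,win=1.35):
    """outer rim circle near pixel px: on the rectified top plane (0.25 mm/px), HoughCircles near the known radius"""
    g=cv2.cvtColor(c["color"],cv2.COLOR_BGR2GRAY);w0,_=cast(c,px,h);w0=w0[0];s=.00025;N=int(2*r*win/s)
    T=c["camera_from_world"];i=(np.arange(N)-N/2)*s;X,Y=np.meshgrid(w0[0]+i,w0[1]+i)
    q=np.stack([X,Y,np.full_like(X,h)],-1)@T[:3,:3].T+T[:3,3]
    u=(c["cx"]+c["fx"]*q[...,0]/-q[...,2]).astype(np.float32);v=(c["cy"]+c["fy"]*-q[...,1]/-q[...,2]).astype(np.float32)
    im=cv2.GaussianBlur(cv2.remap(g,u,v,cv2.INTER_CUBIC),(0,0),3)
    k=cv2.HoughCircles(im,cv2.HOUGH_GRADIENT_ALT,1.5,20,param1=60,param2=.5,minRadius=int(r/s*.6),maxRadius=int(r/s*1.15))
    return w0.round(4),[] if k is None else [((w0+(a[:2]-N/2)*s).round(4).tolist(),round(float(a[2]*s),4)) for a in k[0][:4]]
E
python3 -c "
from h import *
import pickle;c=pickle.load(open('w1.pkl','rb'))
print(rim(c,(316,198),.040,.014));print(rim(c,(166,242),.046,.019));print(rim(c,(470,253),.058,.029));print(rim(c,(632,205),.052,.024))
go(.445,-.183)"
```

```text
(array([ 0.4436, -0.1867]), [([0.4435, -0.1869], 0.0092)])
(array([ 0.4837, -0.3234]), [([0.4855, -0.3261], 0.013)])
(array([ 0.4884, -0.0517]), [])
(array([0.4462, 0.0838]), [([0.4475, 0.0833], 0.0171)])
t 4.15 p [ 0.442  -0.186   0.1475] rows xyz [-0.12  0.12 -0.  ] yaw of x 179.82
```

Call:
arm_command([
  [0,[-0.06,-0.04,1],0],
  [0,[0,0,1],0],
  [0,[0,0,1],0],
  [0,[0,0,1],0],
  [0,[0,0,1],0],
  [60,[0,0,0.5],0],
  [255,[0,0,0],0],
  [255,[0,0,0],0],
  [255,[0,0,0],0],
  [255,[0,0,0],0],
], force=30)

```text
time: 5.4
tool_pos: [0.4451, -0.183, 0.0122]
orientation: [-0.0, 3.14, -0.001]
wrist_force: [-0.9, 1.3, 6.3]
gripper_width: 0.324
gripper_force: 29.7
```

Call:
arm_command([
  [255,[0,0,-0.5],0],
  [255,[0,0,-1],0],
  [255,[0,0,-1],0],
  [255,[0,0,-1],0],
  [255,[-0.5,0.5,-1],0],
  [255,[-0.8,1,-1],0],
  [255,[-0.8,1,0],0],
  [255,[-0.8,1,0],0],
  [255,[-0.8,1,0],0],
  [255,[-0.8,1,0],0],
])

```text
time: 6.65
tool_pos: [0.5574, -0.0444, 0.1497]
orientation: [-0.0, 3.141, -0.0]
wrist_force: [0.8, -0.1, 0.1]
gripper_width: 0.326
gripper_force: 29.7
```

Call:
arm_command([
  [255,[-0.8,1,0],0],
  [255,[-0.8,1,0],0],
  [255,[-0.8,1,0],0],
  [255,[-0.8,1,0],0],
  [255,[-0.8,1,0],0],
  [255,[-0.2,1,0],0],
  [255,[0,0,0],0],
])

```text
time: 7.52
tool_pos: [0.6612, 0.1082, 0.1489]
orientation: [0.007, -3.141, -0.002]
wrist_force: [0.3, -0.2, 0.1]
gripper_width: 0.319
gripper_force: 29.7
```

```bash
python3 -c "
from h import *
from station import camera
c=camera('wrist');cv2.imwrite('pics/w2.png',c['color'])
import pickle;pickle.dump(c,open('w2.pkl','wb'))
go(.66,.125);camera('scene');go(.66,.125)"
```

```text
t 7.58 p [0.661  0.1057 0.1489] rows xyz [ 0.04  0.77 -0.  ] yaw of x -179.88
t 7.62 p [0.6611 0.1041 0.1489] rows xyz [ 0.04  0.84 -0.  ] yaw of x -179.99
```

View pics/w2.png

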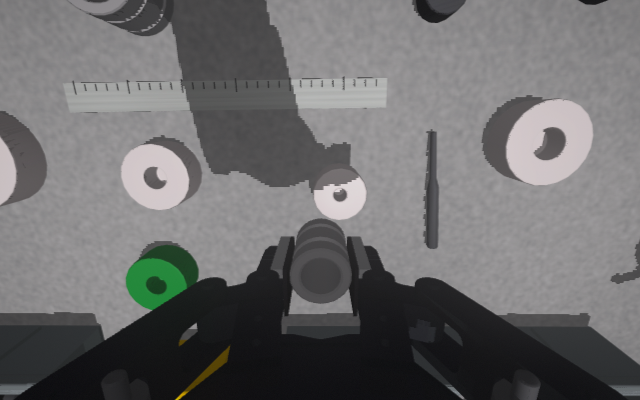

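Wrist view: the 28 sleeve is held upright with its bore at (320,278), and the block_50 hole is at (340,194). No other white block is nearby except the ones already identified.

```bash
python3 -c "
from h import *
import pickle;c=pickle.load(open('w2.pkl','rb'))
print(rim(c,(320,275),.178,.014),rim(c,(340,194),.032,.025,1.3))
for p,r in(((155,177),.031),((549,142),.038)):print(rim(c,p,.032,r))
"
```

```text
(array([0.6578, 0.1077]), [([0.658, 0.108], 0.0136)]) (array([0.66  , 0.1262]), [([0.6597, 0.1267], 0.0243)])
(array([ 0.6449, -0.0412]), [([0.6391, -0.0286], 0.0299)])
(array([0.6121, 0.308 ]), [])
```

Call:
arm_command([
  [255,[-0.04,0.88,0],0],
  [255,[0,0,1],0],
  [255,[0,0,1],0],
  [255,[0,0,1],0],
  [255,[0,0,0.7],0],
  [255,[0,0,0],0],
  [255,[0,0,0],0],
])

```text
time: 8.5
tool_pos: [0.6636, 0.127, 0.0573]
orientation: [-0.0, 3.14, 0.001]
wrist_force: [0.1, -1.1, 0.1]
gripper_width: 0.324
gripper_force: 29.7
```

```bash
python3 -c "
from h import *
from station import camera,manip
print(manip.read_state()['wrist_force'])
c=camera('wrist');cv2.imwrite('pics/w3.png',c['color'][100:350,160:500])
go(.662,.126,.044)"
```

```text
[ 0.1456981  -1.11450752  0.14619298]
t 8.55 p [0.6638 0.127  0.0575] rows xyz [ 0.07 -0.04  0.54] yaw of x -179.99
```

View pics/w3.png

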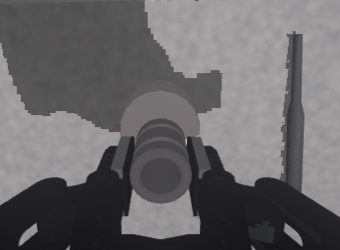

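Call:
arm_command([
  [255,[0.05,-0.04,0.46],0],
  [255,[0,0,0.04],0],
  [255,[0,0,0],0],
])

```text
time: 8.93
tool_pos: [0.6622, 0.1258, 0.0443]
orientation: [-0.0, 3.14, 0.0]
wrist_force: [0.2, 0.8, 4.6]
gripper_width: 0.323
gripper_force: 30.1
```

Call:
arm_command([
  [255,[0,0,0.02],0],
  [255,[0,0,0],0],
])

```text
time: 9.18
tool_pos: [0.6623, 0.1259, 0.0443]
orientation: [-0.0, 3.14, 0.001]
wrist_force: [-1.9, -0.5, 7.8]
gripper_width: 0.319
gripper_force: 30.4
```

Contact. I release and retreat, measuring the placement from the wrist camera once clear.

Call:
arm_command([
  [140,[0,0,0],0],
  [90,[0,0,0],0],
  [0,[0,0,0],0],
  [0,[0,0,0],0],
  [0,[0,0,-0.5],0],
  [0,[0,0,-1],0],
  [0,[0,0,-1],0],
  [0,[0,0,-1],0],
  [0,[0,0,-0.7],0],
  [0,[0,0,0],0],
])

```text
time: 10.42
tool_pos: [0.6627, 0.126, 0.1501]
orientation: [-0.0, 3.139, 0.001]
wrist_force: [0.7, 0.1, -0.2]
gripper_width: 1.006
gripper_force: 0.0
```

```bash
cat >> h.py <<'E'
def show(name,*specs,crop=None):
    from station import camera
    import pickle
    c=camera("wrist");im=c["color"]
    cv2.imwrite(f"pics/{name}.png",im if crop is None else im[crop[0]:crop[1],crop[2]:crop[3]]);pickle.dump(c,open(name+".pkl","wb"))
    def proj(x,y,z):
        q=c["camera_from_world"]@[x,y,z,1];return np.array([c["cx"]-c["fx"]*q[0]/q[2],c["cy"]+c["fy"]*q[1]/q[2]])
    for x,y,z,r in specs:
        p=proj(x,y,z);print("at px",p.round(),rim(c,p,z,r,1.4))
E
python3 -c "
from h import *
show('w4',(.66,.126,.072,.014),(.66,.126,.032,.025))
go(.4855,-.3245)"
```

```text
at px [321. 204.] (array([0.66 , 0.126]), [([0.6604, 0.1256], 0.0135), ([0.6604, 0.1256], 0.0095)])
at px [321. 192.] (array([0.66 , 0.126]), [])
t 10.47 p [0.6618 0.1259 0.1487] rows xyz [ 7.060e+00 -1.801e+01 -1.000e-02] yaw of x -179.98
```

View pics/w4.png

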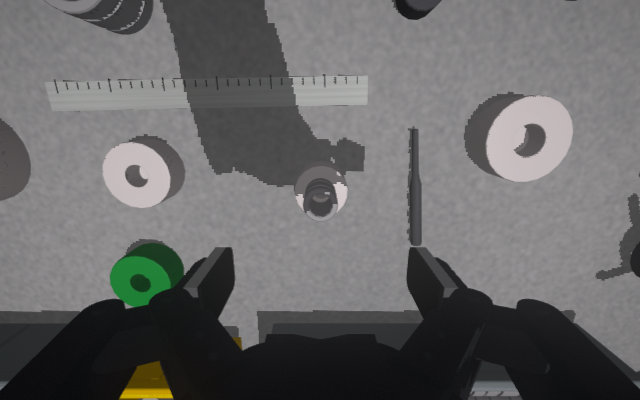

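Wrist view: the 28 sleeve stands centred on block_50 at (321,200), measured (0.6604, 0.1256) against a block centre of (0.660, 0.126). Next is the 38 sleeve.

Call:
arm_command([
  [0,[0.4,-1,0],0],
  [0,[0.4,-1,0],0],
  [0,[0.4,-1,0],0],
  [0,[0.4,-1,0],0],
  [0,[0.4,-1,0],0],
  [0,[0.4,-1,0],0],
  [0,[0.4,-1,0],0],
  [0,[0.4,-1,0],0],
  [0,[0.4,-1,0],0],
  [0,[0.4,-1,0],0],
])

```text
time: 11.72
tool_pos: [0.5606, -0.1253, 0.1477]
orientation: [0.0, -3.141, -0.0]
wrist_force: [0.6, -0.2, -0.6]
gripper_width: 0.995
gripper_force: 0.0
```

Call:
arm_command([
  [0,[0.4,-1,0],0],
  [0,[0.4,-1,0],0],
  [0,[0.4,-1,0],0],
  [0,[0.4,-1,0],0],
  [0,[0.4,-1,0],0],
  [0,[0.4,-1,0],0],
  [0,[0.4,-1,0],0],
  [0,[0.2,-1,0],0],
  [0,[0,0,0],0],
  [0,[0,0,0],0],
])

```text
time: 12.98
tool_pos: [0.4867, -0.3231, 0.1478]
orientation: [0.001, -3.141, -0.002]
wrist_force: [0.3, 0.5, 0.6]
gripper_width: 1.002
gripper_force: 0.0
```

```bash
python3 -c "
from h import *
show('w5',(.4855,-.3245,.046,.019),(.4855,-.3245,.0,.019))
go(.4855,-.3245)"
```

```text
at px [319. 198.] (array([ 0.4855, -0.3245]), [([0.486, -0.3263], 0.0132)])
at px [319. 186.] (array([ 0.4855, -0.3245]), [])
t 13.03 p [ 0.487  -0.3228  0.1479] rows xyz [ 0.06 -0.07 -0.  ] yaw of x -179.91
```

Call:
arm_command([
  [50,[-0.02,-0.12,1],0],
  [50,[0,0,1],0],
  [50,[0,0,1],0],
  [50,[0,0,1],0],
  [50,[0,0,1],0],
  [50,[0,0,0.36],0],
  [50,[0,0,0],0],
  [255,[0,0,0],0],
  [255,[0,0,0],0],
  [255,[0,0,0],0],
])

```text
time: 14.28
tool_pos: [0.488, -0.3275, 0.0155]
orientation: [-0.0, 3.14, -0.001]
wrist_force: [-0.9, 0.9, 6.9]
gripper_width: 0.441
gripper_force: 29.9
```

Call:
arm_command([
  [255,[0,0,-0.5],0],
  [255,[0,0,-1],0],
  [255,[0,0,-1],0],
  [255,[0,0,-1],0],
  [255,[-0.3,0.5,-1],0],
  [255,[-0.6,1,-0.9],0],
  [255,[-0.6,1,0],0],
  [255,[-0.6,1,0],0],
  [255,[-0.6,1,0],0],
  [255,[-0.6,1,0],0],
])

```text
time: 15.52
tool_pos: [0.57, -0.189, 0.1501]
orientation: [-0.0, 3.141, -0.0]
wrist_force: [0.9, -0.7, -0.7]
gripper_width: 0.438
gripper_force: 30.3
```

Call:
arm_command([
  [255,[-0.6,1,0],0],
  [255,[-0.6,1,0],0],
  [255,[-0.6,1,0],0],
  [255,[-0.6,1,0],0],
  [255,[-0.6,1,0],0],
  [255,[0,0.5,0],0],
  [255,[0,0,0],0],
  [255,[0,0,0],0],
])

```text
time: 16.52
tool_pos: [0.6439, -0.0541, 0.1495]
orientation: [-0.002, -3.141, 0.002]
wrist_force: [0.2, -1.8, -1.2]
gripper_width: 0.437
gripper_force: 30.3
```

```bash
python3 -c "
from h import *
show('w6',(.6425,-.0565,.173,.019),(.645,-.0415,.032,.031))
go(.647,-.042)"
```

```text
at px [316. 272.] (array([ 0.6425, -0.0565]), [([0.6449, -0.0545], 0.0203)])
at px [334. 196.] (array([ 0.645 , -0.0415]), [])
t 16.57 p [ 0.644  -0.0541  0.1495] rows xyz [-0.12  0.48 -0.  ] yaw of x 179.89
```

Call:
arm_command([
  [255,[-0.12,0.48,0.5],0],
  [255,[0,0,1],0],
  [255,[0,0,1],0],
  [255,[0,0,1],0],
  [255,[0,0,0.3],0],
  [255,[0,0,0],0],
  [255,[0,0,0],0],
])

```text
time: 17.45
tool_pos: [0.6485, -0.0402, 0.0553]
orientation: [-0.0, 3.14, -0.0]
wrist_force: [0.1, -0.4, -1.1]
gripper_width: 0.437
gripper_force: 30.3
```

```bash
python3 -c "
from h import *
show('w7',crop=(100,350,160,500))
go(.647,-.042,.0475)"
```

```text
t 17.5 p [ 0.6485 -0.0402  0.0554] rows xyz [ 0.06 -0.07  0.32] yaw of x -179.99
```

View pics/w7.png

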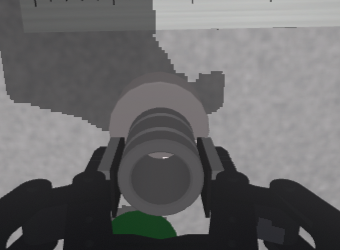

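The view shows the block spanning 109–209 px and the sleeve 117–204, about 1 mm off in y. I apply the planned correction and lower.

Call:
arm_command([
  [255,[0.06,-0.06,0.25],0],
  [255,[0,0,0.06],0],
  [255,[0,0,0.02],0],
  [255,[0,0,0],0],
])

```text
time: 18.0
tool_pos: [0.6463, -0.042, 0.0475]
orientation: [0.0, 3.141, 0.0]
wrist_force: [-4.4, 0.2, 11.3]
gripper_width: 0.442
gripper_force: 31.2
```

Call:
arm_command([
  [125,[0,0,-0.02],0],
  [80,[0,0,0],0],
  [0,[0,0,0],0],
  [0,[0,0,0],0],
  [0,[0,0,-0.5],0],
  [0,[0,0,-1],0],
  [0,[0,0,-1],0],
  [0,[0,0,-1],0],
  [0,[0,0,-0.6],0],
  [0,[0,0,0],0],
])

```text
time: 19.25
tool_pos: [0.647, -0.0417, 0.1504]
orientation: [-0.0, 3.139, 0.0]
wrist_force: [-0.6, 0.6, -0.7]
gripper_width: 1.002
gripper_force: 0.0
```

```bash
python3 -c "
from h import *
show('w8',(.645,-.0415,.078,.019),(.645,-.0415,.032,.031),(.632,-.209,.032,.045))
go(.449,.084)"
```

```text
at px [321. 207.] (array([ 0.645 , -0.0415]), [([0.6436, -0.0425], 0.0185), ([0.6436, -0.0425], 0.0136)])
at px [321. 192.] (array([ 0.645 , -0.0415]), [([0.6586, -0.0421], 0.0224)])
at px [137. 178.] (array([ 0.632, -0.209]), [])
t 19.3 p [ 0.6462 -0.0416  0.1492] rows xyz [ 7.88  5.03 -0.  ] yaw of x -179.98
```

View pics/w8.png

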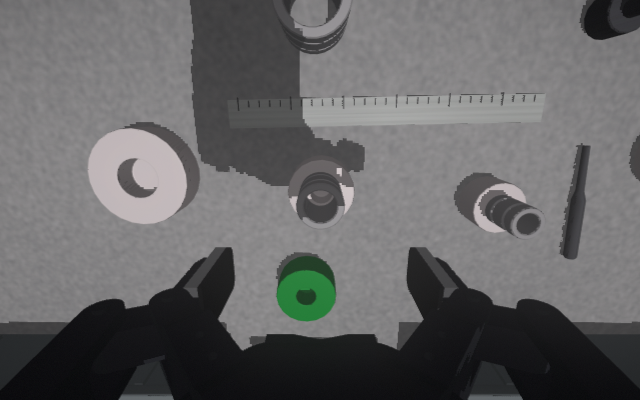

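Wrist view: the 38 sleeve stands centred on block_62 at (321,203), and the 28 sleeve is still standing at (505,215). Next is the 48 sleeve.

Call:
arm_command([
  [0,[1,0.65,0],0],
  [0,[1,0.65,0],0],
  [0,[1,0.65,0],0],
  [0,[1,0.65,0],0],
  [0,[1,0.65,0],0],
  [0,[1,0.65,0],0],
  [0,[1,0.65,0],0],
  [0,[0.88,0.48,0],0],
  [0,[0,0,0],0],
  [0,[0,0,0],0],
])

```text
time: 20.55
tool_pos: [0.4496, 0.0836, 0.1487]
orientation: [0.0, 3.142, -0.001]
wrist_force: [1.0, 0.6, 0.5]
gripper_width: 0.998
gripper_force: 0.0
```

```bash
python3 -c "
from h import *
show('w9',(.4475,.0835,.052,.024),(.49,-.05,.058,.029))
go(.449,.084)"
```

```text
at px [321. 199.] (array([0.4475, 0.0835]), [([0.4481, 0.0853], 0.0172)])
at px [167. 248.] (array([ 0.49, -0.05]), [([0.4941, -0.0481], 0.021)])
t 20.6 p [0.4499 0.0835 0.1489] rows xyz [ 0.03  0.02 -0.  ] yaw of x 179.97
```

Call:
arm_command([
  [0,[0,0.06,1],0],
  [0,[0,0,1],0],
  [0,[0,0,1],0],
  [0,[0,0,1],0],
  [0,[0,0,1],0],
  [0,[0,0,0.24],0],
  [60,[0,0,0],0],
  [255,[0,0,0],0],
  [255,[0,0,0],0],
  [255,[0,0,0],0],
])

```text
time: 21.85
tool_pos: [0.4499, 0.0856, 0.0191]
orientation: [-0.0, 3.14, 0.001]
wrist_force: [-1.6, -0.4, 7.0]
gripper_width: 0.563
gripper_force: 30.7
```

Call:
arm_command([
  [255,[0,0,-0.5],0],
  [255,[0,0,-1],0],
  [255,[0,0,-1],0],
  [255,[0,0,-1],0],
  [255,[-0.5,0.5,-1],0],
  [255,[-0.7,1,-0.8],0],
  [255,[-0.7,1,0],0],
  [255,[-0.7,1,0],0],
  [255,[-0.7,1,0],0],
  [255,[-0.7,1,0],0],
])

```text
time: 23.1
tool_pos: [0.5493, 0.2237, 0.1514]
orientation: [-0.0, 3.141, -0.0]
wrist_force: [0.3, 0.4, -1.5]
gripper_width: 0.56
gripper_force: 31.5
```

Call:
arm_command([
  [255,[-0.7,1,0],0],
  [255,[-0.7,1,0],0],
  [255,[-0.7,1,0],0],
  [255,[-0.5,0.5,0],0],
  [255,[0,0,0],0],
  [255,[0,0,0],0],
])

```text
time: 23.85
tool_pos: [0.6135, 0.3095, 0.1508]
orientation: [-0.001, -3.141, 0.001]
wrist_force: [-0.1, -0.3, -2.2]
gripper_width: 0.559
gripper_force: 31.5
```

```bash
python3 -c "
from h import *
show('w10',(.613,.31,.183,.024),(.6135,.3095,.032,.038),crop=(100,350,160,500))
go(.6153,.3100)"
```

```text
at px [322. 285.] (array([0.613, 0.31 ]), [([0.611, 0.3091], 0.0238)])
at px [321. 195.] (array([0.6135, 0.3095]), [])
t 23.9 p [0.6135 0.3094 0.1508] rows xyz [-0.07  0.02 -0.  ] yaw of x 179.97
```

View pics/w10.png

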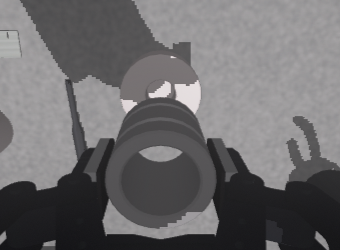

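The view shows the block spanning 120–202 px with the sleeve centred on it in y. Lowering.

Call:
arm_command([
  [255,[-0.07,0.02,0.7],0],
  [255,[0,0,1],0],
  [255,[0,0,1],0],
  [255,[0,0,1],0],
  [255,[0,0,0],0],
  [255,[0,0,0],0],
  [255,[0,0,0.22],0],
  [255,[0,0,0.04],0],
  [255,[0,0,0.02],0],
  [255,[0,0,0],0],
])

```text
time: 25.15
tool_pos: [0.6159, 0.3111, 0.0513]
orientation: [-0.0, 3.141, 0.0]
wrist_force: [-0.4, 0.3, -0.5]
gripper_width: 0.559
gripper_force: 31.6
```

Call:
arm_command([
  [255,[0,-0.03,0.03],0],
  [255,[0,0,0.02],0],
  [255,[0,0,0],0],
])

```text
time: 25.52
tool_pos: [0.616, 0.3111, 0.0512]
orientation: [-0.001, 3.141, 0.002]
wrist_force: [-3.8, -0.6, 8.2]
gripper_width: 0.558
gripper_force: 32.3
```

Contact. Release and retreat.

Call:
arm_command([
  [95,[0,0,0],0],
  [60,[0,0,0],0],
  [0,[0,0,0],0],
  [0,[0,0,0],0],
  [0,[0,0,-0.5],0],
  [0,[0,0,-1],0],
  [0,[0,0,-1],0],
  [0,[0,0,-1],0],
  [0,[0,0,-0.6],0],
  [0,[0,0,0],0],
])

```text
time: 26.78
tool_pos: [0.6166, 0.3107, 0.1538]
orientation: [-0.0, 3.139, 0.002]
wrist_force: [0.3, -0.4, -0.8]
gripper_width: 1.002
gripper_force: 0.0
```

```bash
python3 -c "
from h import *
show('w11',(.6135,.3095,.084,.024),(.6135,.3095,.032,.038))
go(.494,-.0485)"
```

```text
at px [319. 207.] (array([0.6135, 0.3095]), [])
at px [319. 190.] (array([0.6135, 0.3095]), [])
t 26.82 p [0.6158 0.3103 0.1524] rows xyz [  4.88 -14.35  -0.  ] yaw of x -179.99
```

View pics/w11.png

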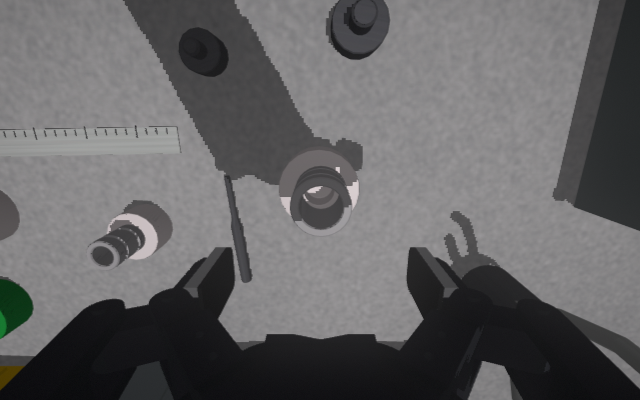

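The 48 sleeve stands on block_76 at about (321,205), roughly centred; I'll check it with the fixed cameras later. Next is the 58 sleeve.

Call:
arm_command([
  [0,[0.34,-1,0],0],
  [0,[0.34,-1,0],0],
  [0,[0.34,-1,0],0],
  [0,[0.34,-1,0],0],
  [0,[0.34,-1,0],0],
  [0,[0.34,-1,0],0],
  [0,[0.34,-1,0],0],
  [0,[0.34,-1,0],0],
  [0,[0.34,-1,0],0],
  [0,[0.34,-1,0],0],
])

```text
time: 28.08
tool_pos: [0.5297, 0.0593, 0.1512]
orientation: [0.0, -3.14, 0.001]
wrist_force: [0.4, 0.5, 0.2]
gripper_width: 1.0
gripper_force: 0.0
```

Call:
arm_command([
  [0,[0.34,-1,0],0],
  [0,[0.34,-1,0],0],
  [0,[0.34,-1,0],0],
  [0,[0.34,-1,0],0],
  [0,[0.1,-0.35,0],0],
  [0,[0,0,0],0],
  [0,[0,0,0],0],
])

```text
time: 28.95
tool_pos: [0.4947, -0.0472, 0.1521]
orientation: [0.003, -3.142, -0.001]
wrist_force: [-0.7, -0.0, -0.8]
gripper_width: 0.999
gripper_force: 0.0
```

```bash
python3 -c "
from h import *
show('w12',(.493,-.0485,.058,.029))
go(.495,-.0485)
import pickle
c=pickle.load(open('w11.pkl','rb'))
for p in((321,209),(319,207)):print(cast(c,p,.084)[0])
for w in(1.2,1.6,2):print(rim(c,(321,209),.084,.024,w),rim(c,(321,209),.084,.019,w))
from station import camera
a=camera('scene')
for n,x,y,h,r in((76,.6135,.3095,.084,.024),(50,.66,.126,.072,.014),(62,.645,-.042,.078,.019)):
    q=a['camera_from_world']@[x,y,h,1];p=(a['cx']-a['fx']*q[0]/q[2],a['cy']+a['fy']*q[1]/q[2]);print(n,rim(a,p,h,r,1.5))
"
```

```text
at px [319. 200.] (array([ 0.493 , -0.0485]), [([0.4941, -0.0466], 0.0276)])
t 29.0 p [ 0.4947 -0.0472  0.1521] rows xyz [-0.01 -0.05 -0.  ] yaw of x -179.88
[[0.61502177 0.31095628]]
[[0.61342207 0.30943085]]
(array([0.615, 0.311]), [([0.614, 0.3107], 0.0172)]) (array([0.615, 0.311]), [([0.614, 0.3107], 0.0172)])
(array([0.615, 0.311]), []) (array([0.615, 0.311]), [])
(array([0.615, 0.311]), [([0.6139, 0.3106], 0.0172)]) (array([0.615, 0.311]), [([0.6149, 0.3105], 0.0172)])
76 (array([0.6135, 0.3095]), [([0.6146, 0.3106], 0.0172)])
50 (array([0.66 , 0.126]), [])
62 (array([ 0.645, -0.042]), [])
```

Call:
arm_command([
  [0,[-0.03,0,1],0],
  [0,[0,0,1],0],
  [0,[0,0,1],0],
  [0,[0,0,1],0],
  [0,[0,0,1],0],
  [0,[0,0,0.2],0],
  [0,[0,0,0],0],
  [255,[0,0,0],0],
  [255,[0,0,0],0],
  [255,[0,0,0],0],
])

```text
time: 30.3
tool_pos: [0.4959, -0.0484, 0.0234]
orientation: [-0.001, 3.14, 0.0]
wrist_force: [-1.2, 0.9, 5.6]
gripper_width: 0.665
gripper_force: 31.2
```

Call:
arm_command([
  [255,[0,0,-0.5],0],
  [255,[0,0,-1],0],
  [255,[0,0,-1],0],
  [255,[0,0,-1],0],
  [255,[0,0,-1],0],
  [255,[-0.4,-0.5,-0.7],0],
  [255,[-0.85,-1,0],0],
  [255,[-0.85,-1,0],0],
  [255,[-0.85,-1,0],0],
  [255,[-0.85,-1,0],0],
])

```text
time: 31.55
tool_pos: [0.5905, -0.1616, 0.1531]
orientation: [-0.0, 3.142, 0.0]
wrist_force: [1.1, 0.9, -1.1]
gripper_width: 0.664
gripper_force: 33.3
```

Call:
arm_command([
  [255,[-0.85,-1,0],0],
  [255,[-0.8,-0.9,0],0],
  [255,[0,0,0],0],
  [255,[0,0,0],0],
])

```text
time: 32.05
tool_pos: [0.6307, -0.2075, 0.1524]
orientation: [0.001, -3.141, -0.001]
wrist_force: [0.6, 0.5, -2.6]
gripper_width: 0.662
gripper_force: 33.3
```

```bash
python3 -c "
from h import *
show('w13',(.631,-.209,.187,.029),(.632,-.209,.032,.045),crop=(100,350,160,500))
go(.634,-.209)"
```

```text
at px [318. 290.] (array([ 0.631, -0.209]), [([0.6272, -0.2067], 0.0285)])
at px [319. 196.] (array([ 0.632, -0.209]), [])
t 32.1 p [ 0.6307 -0.2072  0.1524] rows xyz [-0.13 -0.07 -0.  ] yaw of x -179.94
```

View pics/w13.png

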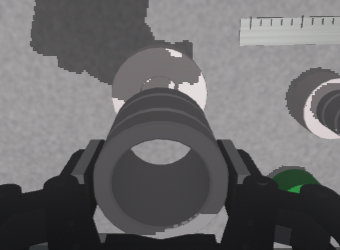

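Block_90 spans 111–207 px, centred at 159, which matches the expected position. Lowering.

Call:
arm_command([
  [255,[-0.13,-0.06,0.6],0],
  [255,[0,0,1],0],
  [255,[0,0,1],0],
  [255,[0,0,1],0],
  [255,[0,0,0],0],
  [255,[0,0,0],0],
  [255,[0,0,0.2],0],
  [255,[0,0,0.04],0],
  [255,[0,0,0.03],0],
  [255,[0,0,0],0],
])

```text
time: 33.35
tool_pos: [0.6347, -0.21, 0.0557]
orientation: [-0.0, 3.141, -0.0]
wrist_force: [-0.6, 0.7, -2.1]
gripper_width: 0.664
gripper_force: 33.3
```

Call:
arm_command([
  [255,[0.02,0.03,0.03],0],
  [255,[0,0,0.02],0],
  [255,[0,0,0],0],
])

```text
time: 33.72
tool_pos: [0.6347, -0.2099, 0.0555]
orientation: [0.0, 3.14, -0.001]
wrist_force: [-2.0, -0.2, 5.8]
gripper_width: 0.663
gripper_force: 34.1
```

Call:
arm_command([
  [70,[0,0,0],0],
  [40,[0,0,0],0],
  [0,[0,0,0],0],
  [0,[0,0,0],0],
  [0,[0,0,-0.5],0],
  [0,[0,0,-1],0],
  [0,[0,0,-1],0],
  [0,[0,0,-1],0],
  [0,[0,0,-1],0],
  [0,[0,0,-1],0],
])

```text
time: 34.98
tool_pos: [0.6343, -0.2093, 0.1937]
orientation: [-0.0, 3.141, -0.0]
wrist_force: [0.6, -0.5, -0.2]
gripper_width: 1.005
gripper_force: 0.0
```

```bash
python3 -c "
from h import *
show('w14',(.632,-.209,.09,.029),(.632,-.209,.032,.045))
from station import camera
a=camera('scene');cv2.imwrite('pics/end.png',cv2.resize(a['color'][90:340,180:480],None,fx=2.4,fy=2.4,interpolation=cv2.INTER_CUBIC))"
```

```text
at px [321. 196.] (array([ 0.632, -0.209]), [([0.6339, -0.2101], 0.0212)])
at px [321. 182.] (array([ 0.632, -0.209]), [])
```

View pics/end.png

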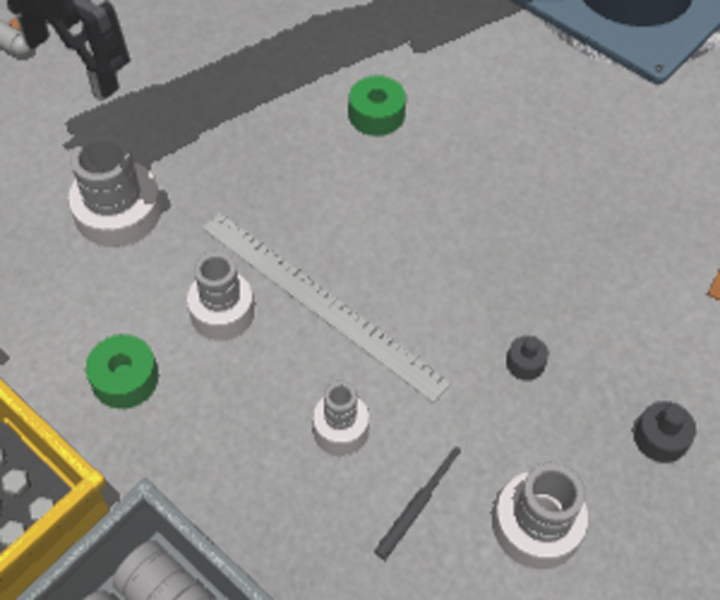

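View pics/w14.png

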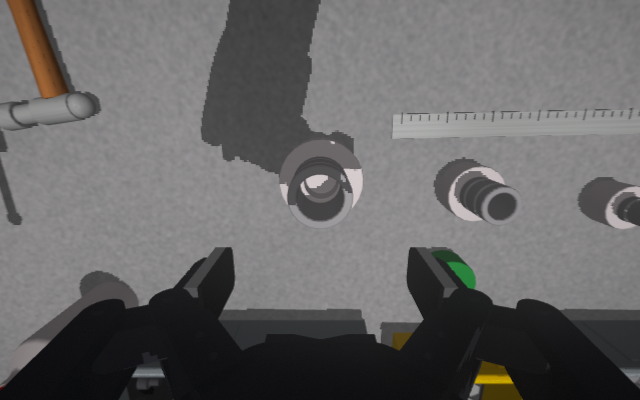

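All four sleeves stand on their own blocks, with the plugs and look-alikes untouched. Last, I check numerically how well the two large ones are centred.

```bash
python3 - <<'E'
from h import *
from station import camera
import pickle
S={90:(.058,.029,.045),62:(.046,.019,.031),50:(.04,.014,.025),76:(.052,.024,.038)}
for nm,c,th in(("scene",camera("scene"),175),("side",camera("side"),135),("wrist",pickle.load(open("w14.pkl","rb")),175)):
    v=c["color"].max(2)
    T=c["camera_from_world"]
    pr=lambda P:np.array([[c["cx"]-c["fx"]*q[0]/q[2],c["cy"]+c["fy"]*q[1]/q[2]] for q in (np.c_[P,np.ones(len(P))]@T.T)])
    for n,(x,y) in B.items():
        h,r,R=S[n]
        p=pr(np.array([[x,y,.032+h]]))[0]
        if not(20<p[0]<620 and 20<p[1]<380):continue
        m=np.zeros_like(v);t=np.linspace(0,6.28,60)
        cv2.fillPoly(m,[pr(np.c_[x+(R+.012)*np.cos(t),y+(R+.012)*np.sin(t),0*t+.032]).astype(int)],1)
        pts=np.argwhere((v>th)&(m>0))[:,::-1]
        hull=cv2.convexHull(pts.astype(np.int32)).reshape(-1,2)
        Q=cast(c,hull,.032)[0]
        f=least_squares(lambda k:np.hypot(*(Q-k).T)-R+.0005,[x,y],loss="soft_l1",f_scale=.0007)
        print(nm,n,"block",f.x.round(4),"sleeve",rim(c,p,.032+h,r,1.5)[1][:2])
E
```

```text
scene 90 block [ 0.6333 -0.2095] sleeve []
scene 62 block [ 0.6465 -0.0421] sleeve [([0.6464, -0.0415], 0.0132)]
scene 50 block [0.6617 0.126 ] sleeve [([0.6626, 0.1254], 0.009)]
scene 76 block [0.6145 0.3089] sleeve [([0.6144, 0.3104], 0.0172)]
side 90 block [ 0.6448 -0.2082] sleeve []
side 62 block [ 0.6512 -0.0512] sleeve []
side 50 block [0.6519 0.1336] sleeve []
side 76 block [0.621  0.3036] sleeve []
wrist 90 block [ 0.6319 -0.2092] sleeve [([0.6339, -0.2101], 0.0212)]
wrist 62 block [ 0.6458 -0.0408] sleeve [([0.6445, -0.0419], 0.0133)]
```

All offsets are about 2 mm or less. The side-view block fits are spoilt by occlusion, so I disregard them. Handing in.

```bash
python3 -c "
from station import order
print(order.finish_job())"
```

```text
the job is handed in; nothing more can be done
None
```

All four sleeves stand upright on their matching white blocks, about 2 mm or less off centre by the cameras, with the plugs left untouched; I handed the job in at about 35 s of the 109 s allowed, and no verdict came back.

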